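# Set the bench lap's blank speed selector and engage its drive

## Task

Start the bench lap: the marks on its speed selector (the bar knob on the sloping panel) are worn off, so first turn it anticlockwise all the way back to its end stop, then count four clicks clockwise and leave it resting in that click. Then lift the locking collar on the drive lever, push the lever away from you over the gate hump to its far end (run), and let go so that the collar drops home behind the hump. Do not press the stop button, do not force the lever against the hump with the collar down, and leave everything lying around where it is.

Things in the scene. Friction and masses are not known exactly. Their poses are not given: they have to be found in the camera images.
- machine: The bench lap, a grey flat grinding machine for tiles, 440 mm deep, 320 mm wide, fixed. Origin: on the table, 200 mm behind the case's front edge, midway across. x points from the operator (robot's side) to the rear, y to the left, z up. Front left (y 40 to 158, x -170 to -40 mm) is the drive housing, flat top 100 mm high, with the lever. Motor case behind x = -40 mm: 105 mm high.
- panel_mid (a point): Middle of the control panel at the machine's front right (its x -200 to -70 mm, y -160 to 30 mm), which slopes up to the rear at 30 degrees, from 50 to 125 mm high. It carries the selector and the stop button. Behind it stand the machine's round black splash bowl (270 mm across, rim 145 mm over the table) and, over its right rear, a white drip tank on a post, top at 270 mm.
- selector_grip (a point): Point on the selector's axis at the height to grip it, 28 mm out from the panel. Plain black bar knob, no marks: bar 52 mm long, 14 mm thick, standing 6 to 38 mm out from the panel, over a round skirt of 40 mm diameter. z: out of the panel along the knob's axis, 30 degrees from vertical towards the operator; x: along the bar (both ends alike). The frame turns with the knob.
- selector (a joint): Selector angle in rad: 0 at the anticlockwise stop, growing clockwise as the operator sees it (turning about minus the z of selector_grip). Seven clicks 0.524 apart: 0 to 3.142; the fourth from the stop is 2.094. At 0 the bar points up the slope. About 0.05 N m takes it out of a click; let go, it springs into the nearest. It starts two or more clicks from the stop.
- collar_grip (a point): Centre of the locking collar's knurled barrel (metal cylinder, 30 mm diameter, 26 mm high) on the lever. z: up along the lever; y: along its hinge; moves with collar and lever. The lever's black ball (24 mm diameter) is 42 mm above, 28 mm when the collar is lifted, and passes between fingers that come down along the lever. The flat housing top is 28 mm below this point.
- collar (a joint): Lift of the locking collar along the lever in m: 0 down (home), 0.014 fully up; a spring pulls it down with 5 to 8 N, and when let go it drops by itself. A steel key (13 x 26 x 14 mm) under the barrel catches on the gate's hump; it must be lifted 0.011 or more to pass.
- lever (a joint): Angle of the drive lever in rad: 0 neutral (start), leaning 0.32 from vertical towards the operator; 0.64 run, leaning 0.32 to the rear; both are end stops. Half-way a steel hump on the housing (20 mm along the swing at its top, 31 mm across, 12 mm high) blocks the collar's key. About 2 N at the collar moves it; it stays where it is left.
- lever_pivot (a point): Point on the lever's hinge axis inside the drive housing, 82 mm below collar_grip along the lever when the collar is down. The hinge lies along the machine's y; growing lever angle tips the lever towards the machine's +x (away from the operator).
- stop_button (a joint): Travel of the red mushroom stop button in m (0 out, 0.006 pressed): 30 mm diameter, 22 mm high over the panel, 77 mm left of the selector's axis. Leave it alone.
- bottle_mid (a point): Bystander: plain white bottle standing on the table, 60 mm diameter, 170 mm high; point at its centre.
- brush_jar_mid (a point): Bystander: white jar with three brushes standing in it, 68 mm diameter, 100 mm high, brushes up to 175 mm; point at the jar's centre.
- mug_mid (a point): Bystander: white mug, 76 mm diameter, 85 mm high, with a handle; point at its centre.
- border_tile_mid (a point): Bystander: painted border tile lying flat, 140 x 65 x 10 mm, before the panel; point at its centre.
- shard_mid (a point): Bystander: piece of painted tile lying flat, 85 x 75 x 10 mm; point at its centre.
- dressing_stick_mid (a point): Bystander: pale abrasive dressing stick lying flat, 130 x 22 x 22 mm; point at its centre.
- tin_mid (a point): Bystander: small round metal tin, 46 mm diameter, 30 mm high, standing on the motor case behind the lever; point at its centre.
- spanner_mid (a point): Bystander: steel spanner lying flat, 160 mm long; point at its middle.

How it is judged:
On the way, in this order (a step that is already met when the one before it is completed fails the run):
1. the selector is back at its anticlockwise end stop (value of joint selector below 0.1 rad), for 0.1 s.
2. the selector is in the fourth click from the stop (value of joint selector between 1.95 and 2.24 rad), for 0.3 s.
3. the lever is over the hump, at its run end (value of joint lever above 0.55 rad), for 0.2 s.
At the end, for the whole second after the job is handed in: Selector at rest in its fourth click from the anticlockwise stop (within 0.14 rad of 2.094), lever at its run end (beyond 0.55 rad), collar down behind the hump (within 2.5 mm of home), stop button never pressed, each bystander within 20 mm of where it stood (all of step 2 and value of joint lever above 0.55 rad and value of joint collar below 0.0025 m and velocity of joint each of selector, lever below 0.05 rad/s); the robot touches nothing.
It fails at once if the stop button was pressed (value of joint stop_button above 0.003 m).
It fails at once if the lever was forced against the hump with the collar down (value of joint lever between 0.14 and 0.46 rad and value of joint collar below 0.005 m).
It fails at once if one of the things lying around was shifted or knocked over (20 mm) (distance of any of bottle_mid, brush_jar_mid, mug_mid, border_tile_mid, shard_mid, dressing_stick_mid, tin_mid, spanner_mid from where it was at the start of the episode above 0.02 m).
It also fails if it takes over 67 s, if anything falls off the work surface, if the arm or the gripper's body presses on something with over 40 N, if the wrist force passes 120 N, or if a joint passes its speed limit or range.

## Robot

A 6-joint arm with a two-finger parallel gripper is mounted at the origin on the work surface. World frame = base frame: x ahead of the robot, y to its left, z up, the work surface at z = 0. Lengths are in m, angles in rad, forces in N, time in s.
With the tool pointing down it reaches from about 0.35 to 0.925 m from the base axis. Payload 6.4 kg.
Tool frame: the origin (TCP) lies at the very end of the fingers, on their centre line; the grasp point (between the pads) lies 19 mm behind it (ctrl.pinch_z is the distance from the TCP to the grasp point, in m); z points along the fingers, y is the line along which they close (so a half turn about z gives the same grasp; the last joint's range is limited). The gripper opens to 94 mm and grips with 3 to 60 N. Pads are 16 mm wide; open, the fingers measure 119 mm over their backs; the gripper's body (75 mm by 177 mm) begins 78 mm behind the grasp point.
Start: joints at [1.106, 0.245, 1.558, -0, 1.339, -0.174], TCP at [0.186, 0.623, 0.205] pointing down, gripper open.
Joint ranges: [-3.13, 3.13], [-1.02, 2.26], [0.13, 2.54], [-0.95, 4.09], [0.21, 2.88], [-2.74, 2.74]. Speed limits (rad/s): [2.57, 2.57, 3.14, 3.14, 3.14, 3.14].

## Interface

Orientations are given as a 3x3 rotation matrix whose columns are the frame's x, y, z axes.
In Python, from workcell import ctrl, viewer, ticket gives the robot as it stands. Calls block until the motion is done:
- ctrl.movep(position, orientation): joint-space move of the TCP to a pose.
- ctrl.move_linear(position, attitude=None, velocity=0.15): straight line of the TCP; attitude=None keeps the orientation; velocity is the mean speed in m/s.
- ctrl.goto_joints(angles): joint-space move.
- ctrl.grip(opening, grasp_force=None): finger opening in m; grasp_force is the grip in N (None keeps the last); returns when the fingers have stopped.
- ctrl.sleep(seconds).
- ctrl.solve_ik(position, orientation): joint angles nearest the present ones, or None.
- viewer.get_image(name): name is "scene" or "side" or "wrist"; returns the picture (420x560x3 uint8, blue, green, red); there is no depth.
- viewer.camera_info(name): a dict with "fx", "fy", "cx", "cy" (pixels), "extrinsics" (4x4, takes a point from world to camera coordinates). Camera axes: x right, y up, looking along -z (the intrinsics and any distortion apply to the point x, -y, -z); pixel columns grow to the right and rows downward; lengths in m; the calibration is good to about 2 mm. The wrist camera is an equidistant fisheye: a pixel r from the principal point sees the ray r / f radians off the axis. A picture is of the moment at which its call begins: read the wrist's pose just before it. camera_info takes no time and is no camera call; for the wrist camera it gives the pose at the moment of the call.
A pose or a line that the arm cannot do raises ctrl.PlanningError and nothing moves.
- ticket.close_job(): hands the job in; it is judged then, once.
Trained networks look in the newest picture that a camera, given by its name, has taken for a name from the list of things; names that differ only in an ending like _2 or _b are one class to them, and where a whole thing is asked for, a point or a joint stands for the part that bears it (a point fixed in the world has none). Each returns a list of dicts, best first, with "score" (0 to 1); they miss things now and then, are a little off and sometimes report something else, mostly with a low value. They report only what shows in the picture. A call takes as long as a camera call.
- viewer.trace(label, camera): "region" (420x560 bool, what is visible of it).
- viewer.mark_of(label, camera): "centre" ([x, y, z] in m, in the coordinates of the camera as it stood for that picture, good to about 4 mm: a listed point, or the origin of a listed thing).
Readings, each from a call of its own:
- ctrl.current_time_s(): time.
- ctrl.current_joints(): joint angles.
- ctrl.current_joint_vel(): joint speeds.
- ctrl.current_tau(): joint torques, N m.
- ctrl.current_ee_pos(): TCP position.
- ctrl.current_eef_rot(): TCP orientation.
- ctrl.current_force(): force on the tool from outside, world axes, zero at the start.
- ctrl.current_wrist_torque(): the same for the moment, N m.
- ctrl.current_opening(): finger opening in m.
- ctrl.current_gripper_force(): force on a finger pad.
Only numpy, scipy, OpenCV 4.12 (cv2) and the standard library are available. Lean on these libraries where they do the work, as an engineer would, in place of code of your own. Each camera call takes 0.05 s, during which the arm holds its last target. There are 200 camera calls.

## Working session

There is one attempt and no reset: what is moved stays moved. The work goes in short steps, each a Python script; the robot and the scene stay as the last script left them, time stands still between calls to the robot, and variables do not carry over. Pictures are saved under pics/ and viewed, at most 10 in all, crops included, and the job is handed in when it is done.

```bash
mkdir -p pics; ls; cat > h.py <<'E'
import numpy as np, cv2
from workcell import ctrl, viewer, ticket
def towld(cam,p):
    E=np.array(viewer.camera_info(cam)["extrinsics"]); return (np.linalg.inv(E)@np.r_[p,1])[:3]
E
python3 - <<'E'
from h import *
np.set_printoptions(precision=4,suppress=True)
ims=[]
for c in ["scene","side","wrist"]:
    im=viewer.get_image(c); cv2.imwrite(f"pics/{c}0.png",im); ims.append(im)
    print(c)
    for n in ["machine","panel_mid","selector_grip","collar_grip","lever_pivot","stop_button","bottle_mid","brush_jar_mid","mug_mid","border_tile_mid","shard_mid","dressing_stick_mid","tin_mid","spanner_mid"]:
        r=viewer.mark_of(n,c)
        if r: print(n,[(round(d["score"],2),towld(c,d["centre"])) for d in r[:2]])
print(ctrl.current_time_s())
cv2.imwrite("pics/a.png",cv2.resize(np.hstack(ims[:2]),(800,300)))
E
```

```text
pics
scene
machine [(0.95, array([ 0.6488, -0.0889, -0.0001]))]
panel_mid [(0.91, array([ 0.534 , -0.1747,  0.0849]))]
selector_grip [(0.81, array([ 0.5158, -0.1989,  0.111 ])), (0.34, array([ 0.6429, -0.087 ,  0.0019]))]
collar_grip [(0.72, array([ 0.5018, -0.0135,  0.1257])), (0.7, array([0.3736, 0.0253, 0.0108]))]Traceback (most recent call last):
  File "<stdin>", line 8, in <module>
ValueError: it knows: border_tile_mid, bottle_mid, brush_jar_mid, collar_grip, dressing_stick_mid, lever_pivot, machine, mug_mid, panel_mid, selector_grip, shard_mid, spanner_mid, tin_mid
```

```bash
python3 - <<'E'
from h import *
np.set_printoptions(precision=4,suppress=True)
ims=[]
for c in ["scene","side"]:
    im=viewer.get_image(c); cv2.imwrite(f"pics/{c}0.png",im); ims.append(im)
    print(c, np.linalg.inv(viewer.camera_info(c)["extrinsics"])[:3,3])
    for n in ["machine","panel_mid","selector_grip","collar_grip","lever_pivot","bottle_mid","brush_jar_mid","mug_mid","border_tile_mid","shard_mid","dressing_stick_mid","tin_mid","spanner_mid"]:
        r=viewer.mark_of(n,c)
        if r: print(n,[(round(d["score"],2),towld(c,d["centre"])) for d in r[:2]])
print(ctrl.current_time_s())
E
```

```text
scene [1.292  0.0174 0.8733]
machine [(0.83, array([ 0.6467, -0.085 ,  0.0012]))]
panel_mid [(0.8, array([ 0.5291, -0.1757,  0.0889]))]
selector_grip [(0.93, array([ 0.5184, -0.1995,  0.1135]))]
collar_grip [(0.58, array([ 0.5026, -0.0111,  0.1307]))]
bottle_mid [(0.75, array([0.5654, 0.1719, 0.083 ])), (0.38, array([ 0.5306, -0.1751,  0.0876]))]
brush_jar_mid [(0.74, array([ 0.5393, -0.3667,  0.0498]))]
mug_mid [(0.62, array([ 0.6429, -0.3792,  0.0426]))]
border_tile_mid [(0.73, array([ 0.4027, -0.1416,  0.0078]))]
shard_mid [(0.78, array([ 0.4405, -0.3155,  0.0026]))]
dressing_stick_mid [(0.74, array([0.3743, 0.025 , 0.013 ])), (0.19, array([ 0.6465, -0.3802,  0.0395]))]
tin_mid [(0.94, array([0.6165, 0.043 , 0.1217]))]
spanner_mid [(0.83, array([0.3942, 0.1835, 0.0035]))]
side [ 0.0102 -0.5272  0.6241]
machine [(0.82, array([ 0.6446, -0.0902, -0.0009]))]
panel_mid [(0.91, array([ 0.5258, -0.1766,  0.087 ])), (0.44, array([0.6131, 0.0423, 0.1208]))]
selector_grip [(0.76, array([ 0.5172, -0.1977,  0.1099]))]
collar_grip [(0.54, array([ 0.5014, -0.0164,  0.1264]))]
bottle_mid [(0.7, array([0.5665, 0.1719, 0.088 ]))]
brush_jar_mid [(0.5, array([ 0.406 , -0.1432,  0.001 ]))]
mug_mid [(0.73, array([ 0.64  , -0.3786,  0.0427]))]
border_tile_mid [(0.91, array([ 0.4073, -0.1429,  0.0028]))]
shard_mid [(0.65, array([ 0.441 , -0.3155,  0.0057])), (0.52, array([0.6109, 0.0429, 0.1199]))]
dressing_stick_mid [(0.92, array([0.3697, 0.024 , 0.0113]))]
spanner_mid [(0.76, array([ 0.4003,  0.1775, -0.0006]))]
1.7
```

View pics/scene0.png

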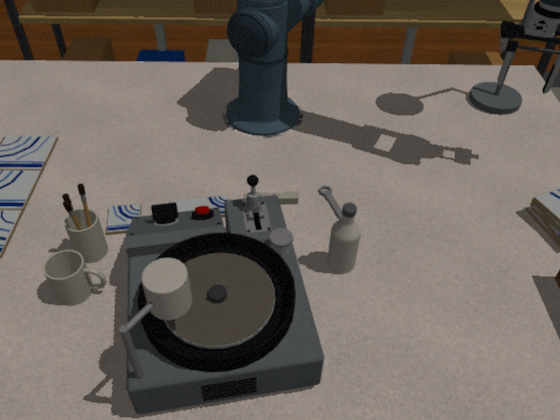

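```bash
sleep 0
```

```text
(no output)
```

View pics/side0.png

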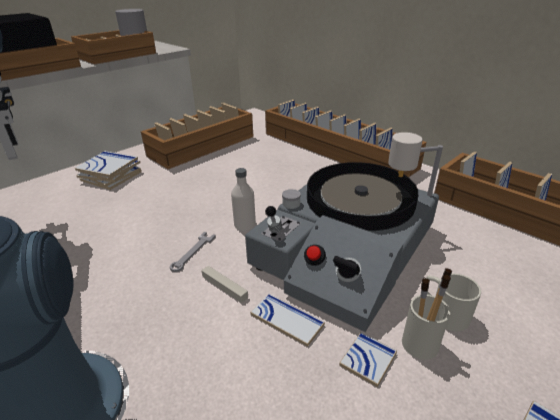

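The pictures show the machine yawed about 11° to the left. The knob is at scene pixel (165,212) and the red button at (203,211). The lever at (253,190) leans towards the robot. Next I'll look from close by.

```bash
cat >> h.py <<'E'
from scipy.spatial.transform import Rotation as R
np.set_printoptions(precision=4,suppress=True)
YAW=0.195
def Rm(): return R.from_euler('z',YAW).as_matrix()
def Rknob(a):
    """selector_grip frame at angle a (tool: z reversed, y perpendicular to bar)"""
    M=Rm(); n=M@[-.5,0,np.sqrt(3)/2]; up=M@[np.sqrt(3)/2,0,.5]; left=M@[0,1,0]
    x=np.cos(a)*up-np.sin(a)*left   # clockwise from up = right
    return np.c_[x,np.cross(n,x),n]
def Rtool(a):
    K=Rknob(a); return np.c_[K[:,0],-K[:,1],-K[:,2]]
E
python3 - <<'E'
from h import *
p=np.array([0.517,-0.199,0.1115]); n=Rknob(0)[:,2]
for a in np.arange(-3.2,3.3,0.4):
    q=ctrl.solve_ik(p-0.019*n,Rtool(a)); print(round(a,2),q)
q=ctrl.solve_ik(p+0.13*n,Rtool(0)); print(q)
ctrl.movep([0.35,0.25,0.40],Rtool(0)) if ctrl.solve_ik([0.35,0.25,0.40],Rtool(0)) is not None else print("no via")
ctrl.movep(p+0.13*n,Rtool(0))
im=viewer.get_image("wrist"); cv2.imwrite("pics/w1.png",im)
for m in ["machine","panel_mid","selector_grip","collar_grip","tin_mid","lever_pivot"]:
    r=viewer.mark_of(m,"wrist")
    if r: print(m,[(round(d["score"],2),towld("wrist",d["centre"])) for d in r[:2]])
print(ctrl.current_time_s(),ctrl.current_ee_pos(),ctrl.current_joints())
E
```

```text
-3.2 None
-2.8 [-0.7766 -0.034   2.1587  0.612   0.8019 -2.5863]
-2.4 [-0.7766 -0.034   2.1587  0.612   0.8019 -2.1863]
-2.0 [-0.7766 -0.034   2.1587  0.612   0.8019 -1.7863]
-1.6 [-0.7766 -0.034   2.1587  0.612   0.8019 -1.3863]
-1.2 [-0.7766 -0.034   2.1587  0.612   0.8019 -0.9863]
-0.8 [-0.7766 -0.034   2.1587  0.612   0.8019 -0.5863]
-0.4 [-0.7766 -0.034   2.1587  0.612   0.8019 -0.1863]
-0.0 [-0.7766 -0.034   2.1587  0.612   0.8019  0.2137]
0.4 [-0.7766 -0.034   2.1587  0.612   0.8019  0.6137]
0.8 [-0.7766 -0.034   2.1587  0.612   0.8019  1.0137]
1.2 [-0.7766 -0.034   2.1587  0.612   0.8019  1.4137]
1.6 [-0.7766 -0.034   2.1587  0.612   0.8019  1.8137]
2.0 [-0.7766 -0.034   2.1587  0.612   0.8019  2.2137]
2.4 [-0.7766 -0.034   2.1587  0.612   0.8019  2.6137]
2.8 None
3.2 None
[-0.9356 -0.3875  2.191   0.5181  1.1516  0.2702]
machine [(0.55, array([ 0.6492, -0.0855,  0.0022]))]
selector_grip [(0.72, array([ 0.517 , -0.1953,  0.1121])), (0.49, array([ 0.4397, -0.3171,  0.0033]))]
collar_grip [(0.89, array([ 0.5001, -0.0129,  0.1283]))]
tin_mid [(0.88, array([0.614 , 0.0441, 0.122 ]))]
5.6167 [ 0.4534 -0.2113  0.2242] [-0.9348 -0.3878  2.1909  0.5181  1.1516  0.2703]
```

View pics/w1.png

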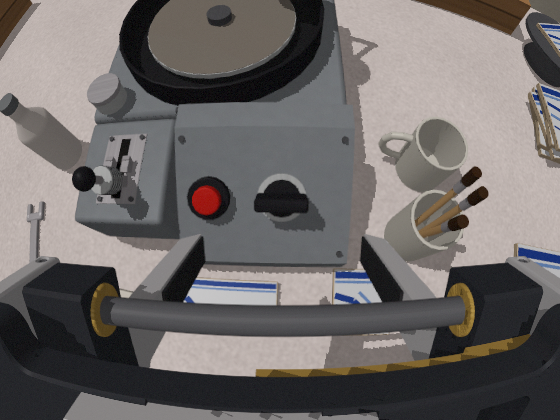

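The close view shows the knob at (281,203) with its bar horizontal, across the slope. That is 90°, the third click (1.571). The marks agree with each other, so I'll grip along the knob axis.

```bash
python3 - <<'E'
from h import *
p=np.array([0.517,-0.198,0.1117]); n=Rknob(0)[:,2]; a=np.pi/2
ctrl.movep(p+0.06*n,Rtool(a)); ctrl.grip(0.05)
print(ctrl.current_joints())
F0=ctrl.current_force();T0=ctrl.current_wrist_torque()
ctrl.move_linear(p-0.019*n,velocity=0.1)
print(ctrl.current_force()-F0)
ctrl.grip(0.0,grasp_force=15)
F=ctrl.current_force()-F0
print(ctrl.current_opening(),ctrl.current_gripper_force(),F,"tool",Rtool(a).T@F,ctrl.current_wrist_torque()-T0,ctrl.current_joints(),ctrl.current_time_s())
E
```

```text
[-0.8547 -0.2353  2.1923  0.5493  0.9803  1.8277]
[-0.5365 -0.6306  0.2074]
0.014280206768510925 14.998267740011215 [-10.0928  -0.6524   3.1697] tool [-1.3156  7.0996 -7.7591] [-0.3913  1.271  -0.0969] [-0.7762 -0.0359  2.1611  0.6079  0.8021  1.7866] 9.425
```

```bash
python3 - <<'E'
from h import *
T0=ctrl.current_wrist_torque(); z=-Rknob(0)[:,2]
q=np.array(ctrl.current_joints()); j0=q[5]-np.pi/2
def to(a):
    q[5]=j0+a; ctrl.goto_joints(q)
    F=ctrl.current_force()
    print(round(a,3),"F",np.linalg.norm(F).round(1),"Tz",((ctrl.current_wrist_torque()-T0)@z).round(3),ctrl.current_joints()[5]-j0,ctrl.current_opening(),ctrl.current_time_s())
for a in [1.047,.524,.1,0,-.04]: to(a)
ctrl.sleep(0.3); to(-.04)
im=viewer.get_image("wrist"); cv2.imwrite("pics/w2.png",im); 
cv2.imwrite("pics/s2.png",np.vstack([viewer.get_image("side")[180:330,220:460]]).repeat(2,0).repeat(2,1))
E
```

```text
1.047 F 1.2 Tz 0.045 1.049132611351862 0.014092599221618955 9.9917
0.524 F 5.1 Tz 0.024 0.5268124840115685 0.013798966878249695 10.5583
0.1 F 6.6 Tz -0.114 0.10165417483615152 0.013684437129430616 11.0417
0 F 7.2 Tz 0.006 0.0017005682787648302 0.013727049864525291 11.2917
-0.04 F 6.9 Tz 0.194 -0.03752062874499079 0.014072319960557005 11.5417
-0.04 F 6.4 Tz 0.237 -0.03743289685236634 0.013733009684790649 12.0917
```

The torque rises sharply at −0.04, so the knob is on its end stop. Now four clicks clockwise.

```bash
python3 - <<'E'
from h import *
T0=ctrl.current_wrist_torque(); n=Rknob(0)[:,2]
q=np.array(ctrl.current_joints()); j0=q[5]+.0375
for k in [1,2,3,4]:
    q[5]=j0+k*0.5236+(0.0); ctrl.goto_joints(q)
    print(k,((ctrl.current_wrist_torque()-T0)@-n).round(3),ctrl.current_opening(),np.linalg.norm(ctrl.current_force()).round(1))
ctrl.sleep(.35); ctrl.grip(0.05)
P=ctrl.current_ee_pos(); ctrl.move_linear(P+0.09*n,velocity=.15)
print(ctrl.current_joints(),ctrl.current_time_s())
p=np.array([0.517,-0.198,0.1117])
ctrl.movep(p+0.13*n,Rtool(0))
im=viewer.get_image("wrist"); cv2.imwrite("pics/w3.png",im)
for m in ["machine","collar_grip","tin_mid","lever_pivot","selector_grip"]:
    r=viewer.mark_of(m,"wrist")
    if r: print(m,[(round(d["score"],2),towld("wrist",d["centre"])) for d in r[:2]])
print(ctrl.current_time_s())
E
```

```text
1 -0.224 0.013923782914074801 2.4
2 -0.215 0.013486568756797034 3.3
3 -0.246 0.013690505166829476 5.2
4 -0.202 0.01399173959138215 7.4
[-0.8671 -0.2613  2.1958  0.5413  1.0085  2.3547] 16.3167
machine [(0.69, array([ 0.6503, -0.0862,  0.0031])), (0.31, array([0.3709, 0.0278, 0.0164]))]
collar_grip [(0.81, array([ 0.4989, -0.0114,  0.1308]))]
tin_mid [(0.56, array([0.6119, 0.0394, 0.1202])), (0.28, array([ 0.4994, -0.0155,  0.1312]))]
selector_grip [(0.93, array([ 0.518 , -0.1958,  0.1134]))]
18.425
```

View pics/w3.png

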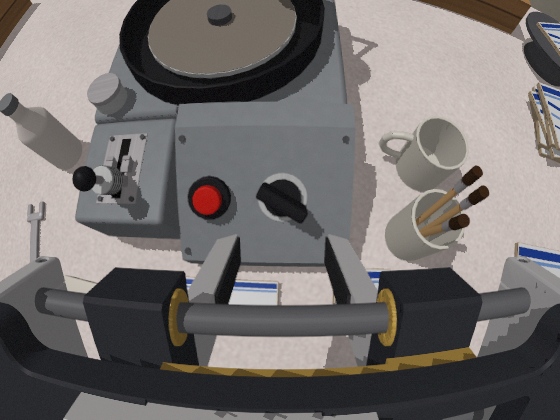

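The bar has moved 30° clockwise past horizontal in the picture (from (260,190) to (305,215)). That puts it at 120°, the fourth click. Now the collar.

```bash
cat >> h.py <<'E'
C0=np.array([0.5010,-0.0131,0.1284])
def U(th): return Rm()@[np.sin(th-.32),0,np.cos(th-.32)]
PIV=C0-0.082*U(0)
def RL(th,s=1):
    z=-U(th); y=s*(Rm()@[0,1,0]); return np.c_[np.cross(y,z),y,z]
def TCPL(th,lift): return PIV+U(th)*(0.082+0.005-0.019+lift)
E
python3 - <<'E'
from h import *
print(PIV)
for s in (1,-1):
    print([ctrl.solve_ik(TCPL(t,l),RL(t,s)) for t,l in ((0,.1),(0,0),(.64,.014),(.64,.12))])
s=min((1,-1),key=lambda s:abs(ctrl.solve_ik(TCPL(0,.09),RL(0,s))[5]) if ctrl.solve_ik(TCPL(0,.09),RL(0,s)) is not None else 9)
print(s)
P=ctrl.current_ee_pos(); 
ctrl.movep(TCPL(0,.09),RL(0,s)); ctrl.grip(0.062)
F0=ctrl.current_force()
im=viewer.get_image("wrist"); cv2.imwrite("pics/w4.png",im)
r=viewer.mark_of("collar_grip","wrist"); print([(d["score"],towld("wrist",d["centre"])) for d in r[:2]])
print(ctrl.current_time_s(),F0)
E
```

```text
[ 0.5263 -0.0081  0.0506]
[array([-0.3842, -0.4172,  2.1945,  0.1943,  1.1014, -2.2151]), array([-0.3413, -0.1926,  2.2084,  0.2138,  0.8597, -2.2253]), array([-0.1555,  0.3102,  1.6538, -0.1087,  1.4799, -1.8949]), array([-0.1381,  0.2859,  1.4914, -0.1035,  1.6673, -1.8982])]
[array([-0.3842, -0.4172,  2.1945,  0.1943,  1.1014,  0.9265]), array([-0.3413, -0.1926,  2.2084,  0.2138,  0.8597,  0.9163]), array([-0.1555,  0.3102,  1.6538, -0.1087,  1.4799,  1.2467]), array([-0.1381,  0.2859,  1.4914, -0.1035,  1.6673,  1.2434])]
-1
[(0.89, array([ 0.4971, -0.012 ,  0.1304]))]
19.7583 [ 0.6764 -0.0732 -0.3012]
```

View pics/w4.png

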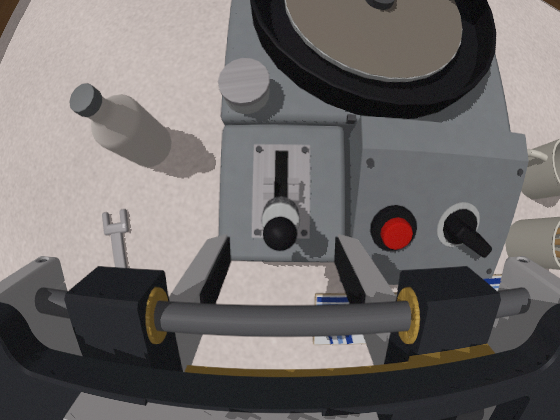

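Lever, ball and slot are centred at column 280 with no visible twist, so the yaw is good. Next I descend, grip and lift.

```bash
sed -i 's/^C0=.*/C0=np.array([0.4995,-0.0125,0.1288])/' h.py
python3 - <<'E'
from h import *
F0=ctrl.current_force()
def f(t): return RL(0,-1).T@(ctrl.current_force()-F0) if t is None else np.r_[t]
def rep(l): print(l,RL(0,-1).T@(ctrl.current_force()-F0),ctrl.current_opening().__round__(4),ctrl.current_time_s())
ctrl.move_linear(TCPL(0,.09),RL(0,-1))
ctrl.move_linear(TCPL(0,0),RL(0,-1),velocity=.08); rep("down")
ctrl.grip(0.0,grasp_force=30); rep("grip")
for l in (.003,.008,.012,.014,.016):
    ctrl.move_linear(TCPL(0,l),RL(0,-1),velocity=.03); rep(l)
cv2.imwrite("pics/w5.png",viewer.get_image("wrist"))
E
```

```text
down [-0.5248  0.9475 -0.3043] 0.0623 21.2833
grip [-0.7899 -0.5475 -1.6744] 0.0296 21.8917
0.003 [2.3956 1.145  5.7548] 0.0293 22.1417
0.008 [2.4007 0.7278 5.1884] 0.0293 22.4583
0.012 [2.5951 0.0432 5.9963] 0.0292 22.7417
0.014 [1.9775 0.5101 6.7936] 0.0292 22.9917
0.016 [ 5.6412  1.6832 16.848 ] 0.0296 23.2417
```

View pics/w5.png

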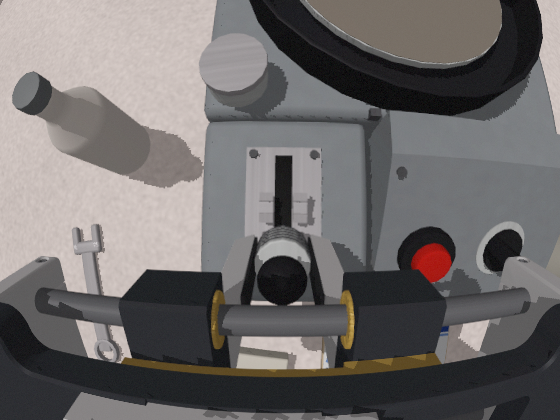

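The collar is at its upper stop: about 6 N from the spring, rising to 17 N. I'll swing the lever in small steps and keep a slight upward preload.

```bash
python3 - <<'E'
from h import *
F0=np.array([0.68,-.07,-.30]); l=.016
for t in list(np.arange(.06,.64,.06))+[.64,.655]:
    ctrl.move_linear(TCPL(t,l),RL(t,-1),velocity=.05)
    for _ in range(4):
        f=RL(t,-1).T@(ctrl.current_force()-F0)
        if f[2]<9: l+=.001
        elif f[2]>24: l-=.001
        else: break
        ctrl.move_linear(TCPL(t,l),RL(t,-1),velocity=.03)
    print(round(t,3),round(l,4),f,round(ctrl.current_opening(),4),ctrl.current_time_s())
    if abs(f[0])>25 or np.linalg.norm(f)>50: print("stop"); break
cv2.imwrite("pics/w6.png",viewer.get_image("wrist"))
E
```

```text
0.06 0.017 [ 0.9405  3.6149 16.2995] 0.0292 23.7917
0.12 0.017 [-1.5218  4.0951 13.3748] 0.0297 24.0417
0.18 0.017 [-2.3479  3.5469 11.2512] 0.0294 24.2917
0.24 0.017 [-1.7737  2.8916 11.6479] 0.0294 24.5417
0.3 0.017 [-1.6103  4.4169 13.2582] 0.0293 24.7917
0.36 0.017 [-1.5163  4.8859 12.6008] 0.0293 25.0417
0.42 0.017 [-1.074   5.9276 13.0345] 0.0293 25.2917
0.48 0.017 [-1.2525  5.152  13.511 ] 0.0296 25.5417
0.54 0.017 [-1.4361  6.0784 13.8012] 0.0294 25.7917
0.6 0.017 [-0.4344  6.7217 11.6426] 0.0293 26.0417
0.64 0.017 [-0.2844  6.3778 12.2507] 0.0292 26.2917
0.655 0.017 [-3.3599  5.751  12.1622] 0.0296 26.5417
```

View pics/w6.png

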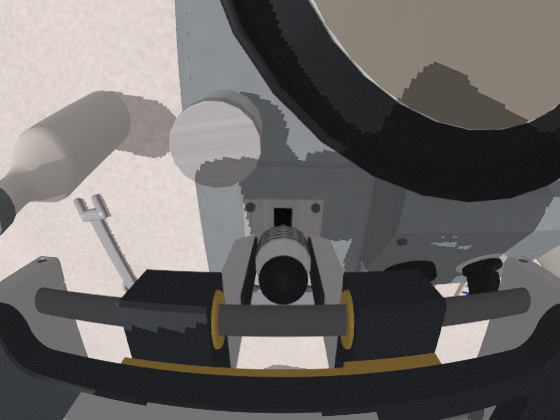

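```bash
python3 - <<'E'
from h import *
F0=np.array([0.68,-.07,-.30]); l=.017
for t in (.67,.685,.7,.72):
    ctrl.move_linear(TCPL(t,l),RL(.64,-1),velocity=.04)
    f=RL(.64,-1).T@(ctrl.current_force()-F0); print(t,f)
    if abs(f[0])>12: break
ctrl.grip(0.06); ctrl.sleep(.3)
P=ctrl.current_ee_pos(); ctrl.move_linear(P+U(.64)*.11,velocity=.12)
ctrl.sleep(.2)
cv2.imwrite("pics/w7.png",viewer.get_image("wrist"))
r=viewer.mark_of("collar_grip","wrist"); print([(d["score"],towld("wrist",d["centre"])) for d in r[:2]], PIV+.082*U(.64))
viewer.get_image("side"); r=viewer.mark_of("collar_grip","side"); print([(d["score"],towld("side",d["centre"])) for d in r[:2]])
print(ctrl.current_time_s(),ctrl.current_force())
E
```

```text
0.67 [-5.0426  5.5371 10.236 ]
0.685 [-11.6576   5.4226   8.6942]
0.7 [-15.8653   5.6277   6.9897]
[(0.74, array([ 0.5509, -0.0029,  0.1283]))] [ 0.5501 -0.0025  0.1288]
[(0.64, array([ 0.5542, -0.0072,  0.1255]))]
29.7667 [0.3494 0.2306 0.0484]
```

View pics/w7.png

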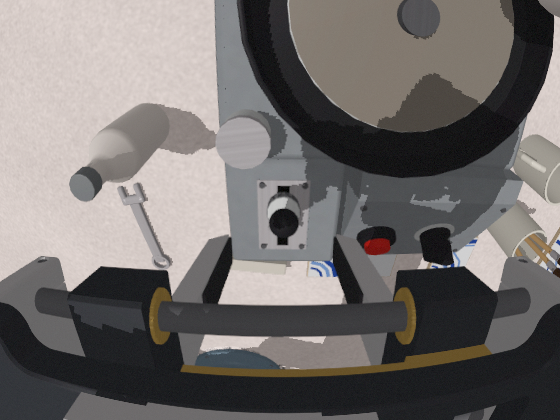

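The lever is at the run end and the collar mark is at its home height (z 0.128). I'll check once from the side camera before handing in.

```bash
python3 - <<'E'
from h import *
a=viewer.get_image("side")[180:310,230:400]
cv2.imwrite("pics/s8.png",cv2.resize(a,None,fx=4,fy=4,interpolation=cv2.INTER_CUBIC))
E
```

```text
(no output)
```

View pics/s8.png

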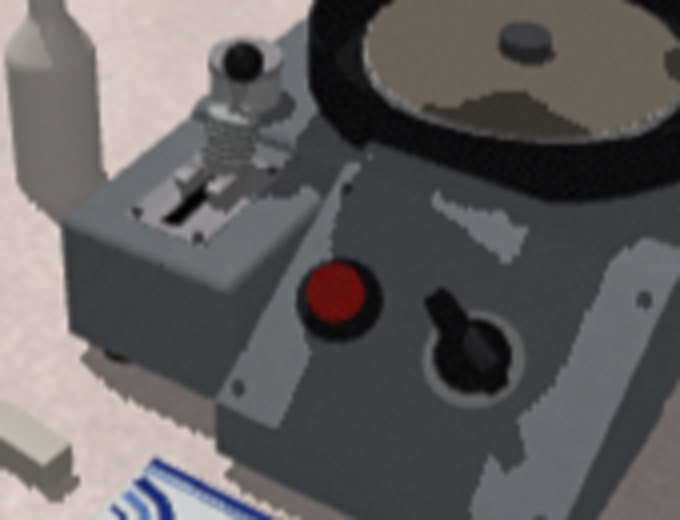

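The crop shows the collar (230,135) down behind the hump (200,180), with a gap between the barrel and the ball. The knob is in the fourth click and the button is out.

```bash
python3 -c "
from h import *
print(ticket.close_job())"
```

```text
the job is handed in; nothing more can be done
None
```

I handed the job in at about 30 s: the selector is in its fourth click from the stop, and the lever is at run with the collar down behind the hump. The stop button was not pressed and I saw nothing disturbed; no verdict was returned.

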